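# Seat the keyed stage insert and clip it in

### The job

Put the three-lugged metal insert into the pocket of the microscope stage and, without forcing it down, shuffle it about until its lugs find their slots and it drops fully home. Then swing the stage's clip round to its stop so that it reaches over the insert's rim, and leave the other things on the bench where they stand.

Things in the scene. Friction and masses are not known exactly. Their poses are not given: they have to be found in the camera images.
- insert: Bare aluminium insert, 180 g, upright. Origin centre of underside, z up. Round pilot 48 mm across, 16 tall (foot tapered to 40 over 4 mm); 3 lugs out to 38 mm from the axis, 12 wide, from 9 to 15 up, at 0, 120, 240 deg from its x; flange 64 across from 16 to 20 up; on top a grip bar 40 long (x), 12 thick (y), from 20 to 48 up. Any lug fits any slot.
- insert_grip (a point): Point to grip on the insert's bar, on its axis 43 mm above its underside (5 mm below the bar's top); fingers close along the insert's y.
- stage: White stage base, fixed, 50 mm high, 170 along x, 250 along y (from -105 to 145). Origin on the bench below the pocket. On it a dark steel ring with the pocket and a swing clip. Insert and stage must not press on one another with more than 50 N.
- pocket (a point): Centre of the pocket's floor, 50 mm above the bench, axes of the base. Around it the ring: 15 mm tall, 104 across, bore 52, three straight slots 16 wide out to 42 mm from the centre, open down to the floor. The slots stand at 0, 120, 240 deg from x plus an unmeasured angle, up to 0.75 rad either way, different every time. The ring is stiff (6 N m): do not turn it.
- pocket_rim (a point): Centre of the pocket's mouth, 15 mm above its floor. An insert whose lugs miss the slots rides on the rim, underside 6 mm above the floor, pilot loose in the bore (2 mm play all round), and can be turned and shifted there; its own weight drops it once the lugs are over the slots. Home: underside on the floor.
- clip_pivot (a point): Upright pivot axis of the clip, 62 mm from the pocket's centre along the base's +y, at the height of the clip's underside (22 mm above the pocket floor).
- clip_post (a point): Middle of the upright steel post on the clip's tail, 10 mm across, its top 14 mm above this point, 35 mm from the pivot axis, across from the arm. Pinch from above or push it to swing the clip.
- clip (a joint): Clip angle, rad, grows anticlockwise from above. 0: open (post towards base +x, arm -x). 1.35: closed at its stop (arm at the pocket's centre, post straight towards base +y from the pivot). Stays where left, needs 1.5 N at the post. Arm 42 mm long, 13 wide, 22 to 27 mm above the pocket floor: passes 2 mm over the flange of an insert that is home, is blocked by one that is not.
- plug: A plain round aluminium dust plug, no lugs, 72 mm across, 43 mm tall with a round 16 mm knob. Not needed. Origin under its centre.
- dish: Open glass dish, 90 mm across, 14 mm tall. Not needed. Origin under its centre.
- objective: Microscope objective standing on end, 34 mm across, 48 mm tall. Not needed. Origin under its centre.
- dropper: Small amber bottle, 40 mm across, 75 mm tall. Not needed. Origin under its centre.
- jar: Clear jar, 56 mm across, 70 mm tall. Not needed. Origin under its centre.
- slidebox: Flat slide box, 100 x 180 x 30 mm. Not needed. Origin under its centre.
- driver: Small screwdriver lying on the bench, 140 mm long. Not needed.

How it is judged:
On the way, in this order (a step that is already met when the one before it is completed fails the run):
1. the insert sits fully home in the pocket, upright (z of insert in the frame of pocket below 0.002 m and horizontal distance between insert and pocket below 0.004 m and angle between insert's own z axis and vertical below 0.05 rad), for 0.2 s.
2. the clip is swung round to its stop (value of joint clip above 1.27 rad), for 0.2 s.
At the end, for the whole second after the job is handed in: The insert rests in the pocket with its underside within 2 mm of the pocket floor, within 4 mm of the pocket's centre, level within 0.05 rad and at rest, and the clip stands within 0.08 rad of its closed stop (all of step 1 and value of joint clip above 1.27 rad and linear speed of insert below 0.02 m/s); the robot touches nothing.
It fails at once if the insert is forced: it and the stage press on one another with more than 50 N (contact force between insert and stage above 50 N).
It fails at once if another thing on the bench is moved more than 30 mm (distance of any of plug, dish, objective, dropper, jar, slidebox, driver from where it was at the start of the episode above 0.03 m).
It also fails if it takes over 72 s, if anything falls off the work surface, if the arm or the gripper's body presses on something with over 40 N, if the wrist force passes 120 N, or if a joint passes its speed limit or range.

### The arm

A 6-joint arm with a two-finger parallel gripper is mounted at the origin on the work surface. World frame = base frame: x ahead of the robot, y to its left, z up, the work surface at z = 0. Lengths are in m, angles in rad, forces in N, time in s.
With the tool pointing down it reaches from about 0.275 to 0.825 m from the base axis. Payload 4.9 kg.
Tool frame: the origin (TCP) lies midway between the tips of the shut fingers; the grasp point (between the pads) lies 19 mm behind it (grip_point_offset is the distance from the TCP to the grasp point, in m); z points along the fingers, y is the line along which they close (so a half turn about z gives the same grasp; the last joint's range is limited). The gripper opens to 85 mm and grips with 20 to 120 N. Pads are 22 mm wide; open, the fingers measure 114 mm over their backs; the gripper's body (76 mm by 85 mm) begins 54 mm behind the grasp point. The pads swing forward as they close: fully open they stand 13 mm farther back than shut.
Start: joints at [1.152, 0.326, -0.193, 1.052, 0, 1.437], TCP at [0.155, 0.528, 0.231] pointing down, gripper open.
Joint ranges: [-2.65, 2.65], [-0.97, 1.79], [-1.3, 1.35], [-1.93, 2.1], [-1.47, 1.37], [-3.14, 3.14]. Speed limits (rad/s): [2.57, 2.57, 3.14, 3.14, 3.14, 3.14].

### API

Orientations are given as a rotation vector (axis times angle).
In Python, from cell import * gives the robot as it stands. Calls block until the motion is done:
- movep(position, orientation): joint-space move of the TCP to a pose.
- move_l(position, velocity=0.15, rot=None, until_force=None): straight line of the TCP; rot=None keeps the orientation; velocity is the mean speed in m/s. With until_force (N) it stops when the force on the tool has changed by that much, and returns True; else False.
- set_joints(angles): joint-space move.
- let_go() and grab(newtons=None): open the fingers fully, or close them until they stop; newtons is the grip in N (None keeps the last).
- sleep(seconds).
- ik(position, orientation): joint angles nearest the present ones, or None.
- get_state(): the state.
- grab_frame(name): name is "scene" or "top"; returns a dict with "img" (480x640x3 uint8, red, green, blue), "fx", "fy", "cx", "cy" (pixels), "k1" (the pictures are not rectified: a ray, as slopes to the right and down, at radius r is drawn at 1 + k1 r^2 times it, then the intrinsics apply), "cam_to_world" (4x4, takes a point from camera to world coordinates). Camera axes: x right, y down, z forward; pixel columns grow to the right and rows downward; lengths in m; the calibration is good to about 2 mm. A picture is of the moment at which its call begins. There is no depth.
A pose or a line that the arm cannot do raises MotionError and nothing moves.
- sign_off(): hands the job in; it is judged then, once.
Trained networks look in the newest picture that a camera, given by its name, has taken for a name from the list of things; names that differ only in an ending like _2 or _b are one class to them, and where a whole thing is asked for, a point or a joint stands for the part that bears it (a point fixed in the world has none). Each returns a list of dicts, best first, with "score" (0 to 1); they miss things now and then, are a little off and sometimes report something else, mostly with a low value. They report only what shows in the picture. A call takes as long as a camera call.
- spot_in(camera, name): "centre" ([column, row] in pixels, amid what is visible of it).
- silhouettes(camera, name): "mask" (480x640 bool, what is visible of it) and "centre" ([column, row] in pixels, amid what is visible of it).
- tip_of(camera, name): "centre" ([column, row] in pixels: a listed point, or the origin of a listed thing).
The state is a dict: "clock": time; "q": joint angles; "joint_velocities": joint speeds; "tau": joint torques, N m; "position": TCP position; "eef_rot": TCP orientation; "contact_force": force on the tool from outside, world axes, zero at the start; "wrist_torque": the same for the moment, N m; "finger_gap": opening from 0.0 (shut) to 1.0 (fully open); "grasp_force": force on a finger pad.
Only numpy, scipy, OpenCV 4.12 (cv2) and the standard library are available. Lean on these libraries where they do the work, as an engineer would, in place of code of your own. Each camera call takes 0.05 s, during which the arm holds its last target. There are 200 camera calls.

## Working session

There is one attempt and no reset: what is moved stays moved. The work goes in short steps, each a Python script; the robot and the scene stay as the last script left them, time stands still between calls to the robot, and variables do not carry over. Pictures are saved under pics/ and viewed, at most 10 in all, crops included, and the job is handed in when it is done.

```bash
mkdir -p pics; ls
cat > h.py <<'E'
from cell import *
import numpy as np, cv2
from scipy.spatial.transform import Rotation as R
def ray(f,px):
    K=np.array([[f["fx"],0,f["cx"]],[0,f["fy"],f["cy"]],[0,0,1.]])
    n=cv2.undistortPoints(np.array([[px]],float),K,np.array([f["k1"],0,0,0,0.]))[0,0]
    T=np.array(f["cam_to_world"]);return T[:3,3],T[:3,:3]@np.array([n[0],n[1],1])
def at_z(f,px,z):
    o,d=ray(f,px);return o+d*(z-o[2])/d[2]
def proj(f,p):
    T=np.linalg.inv(np.array(f["cam_to_world"]));c=T[:3,:3]@np.array(p)+T[:3,3];a=c[:2]/c[2]
    a=a*(1+f["k1"]*(a@a));return np.array([f["fx"]*a[0]+f["cx"],f["fy"]*a[1]+f["cy"]])
def down(yaw): # tool z down, tool y along (world) angle yaw+90deg
    return (R.from_euler('z',yaw)*R.from_rotvec([np.pi,0,0])).as_rotvec()
def save(f,n,crop=None,s=1):
    im=f["img"][...,::-1]
    if crop: c0,r0,c1,r1=crop; im=im[r0:r1,c0:c1]
    cv2.imwrite(f"pics/{n}.png",cv2.resize(im,None,fx=s,fy=s,interpolation=cv2.INTER_CUBIC))
E
python3 - <<'E'
from h import *
for c in("scene","top"):
    f=grab_frame(c);save(f,c+"0");print(c,np.array(f["cam_to_world"]).round(3).tolist(),f["fx"],f["k1"])
    for n,z in(("insert",0),("insert_grip",.043),("stage",0),("pocket",.05),("pocket_rim",.065),("clip_pivot",.072),("clip_post",None)):
        t=tip_of(c,n)
        for d in t[:2]:
            print(n,np.round(d["centre"]),round(d["score"],2),at_z(f,d["centre"],.08 if z is None else z).round(4))
s=get_state();print(s["clock"],s["position"],s["eef_rot"],s["contact_force"])
E
```

```text
pics
scene [[0.673, 0.522, -0.524, 1.146], [0.74, -0.479, 0.472, -0.523], [-0.005, -0.706, -0.709, 0.825], [0.0, 0.0, 0.0, 1.0]] 490.9661430359649 0.015436759489591662
insert [258. 318.] 0.62 [ 0.6222 -0.2046  0.    ]
insert_grip [256. 303.] 0.89 [ 0.6153 -0.2023  0.043 ]
pocket [319. 241.] 0.69 [0.5777 0.0059 0.05  ]
pocket [341. 219.] 0.44 [0.5586 0.0928 0.05  ]
pocket_rim [324. 234.] 0.96 [0.5803 0.0172 0.065 ]
clip_pivot [339. 217.] 0.81 [0.5675 0.0773 0.072 ]
clip_pivot [159. 361.] 0.32 [ 0.6232 -0.4172  0.072 ]
clip_post [352. 217.] 0.77 [0.5933 0.0918 0.08  ]
clip_post [252. 378.] 0.51 [ 0.763 -0.318  0.08 ]
top [[0.022, -0.983, 0.181, 0.437], [-1.0, -0.02, 0.014, -0.034], [-0.01, -0.181, -0.983, 1.043], [0.0, 0.0, 0.0, 1.0]] 513.9688519943322 -0.01793839836724675
insert [402. 241.] 0.8 [ 0.6221 -0.2032  0.    ]
insert [302. 257.] 0.53 [0.5831 0.0013 0.    ]
insert_grip [408. 241.] 0.8 [ 0.6139 -0.2074  0.043 ]
stage [300. 261.] 0.7 [0.5762 0.0052 0.    ]
pocket [302. 253.] 0.69 [0.5843 0.     0.05  ]
pocket_rim [296. 255.] 0.71 [0.578  0.0111 0.065 ]
clip_pivot [266. 257.] 0.75 [0.5727 0.0678 0.072 ]
clip_post [258. 237.] 0.87 [0.6092 0.0828 0.08  ]
clip_post [124. 226.] 0.15 [0.6259 0.3428 0.08  ]
0.8 [0.15452053 0.52785517 0.2312725 ] [ 4.45807455e-01  3.10978868e+00 -5.48935625e-05] [0.38840253 0.29186404 0.18032443]
```

Run:
```python
from h import *
f=grab_frame("top");save(f,"top1",(190,150,470,340),2.85)
```

```text
(no output)
```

View pics/top1.png

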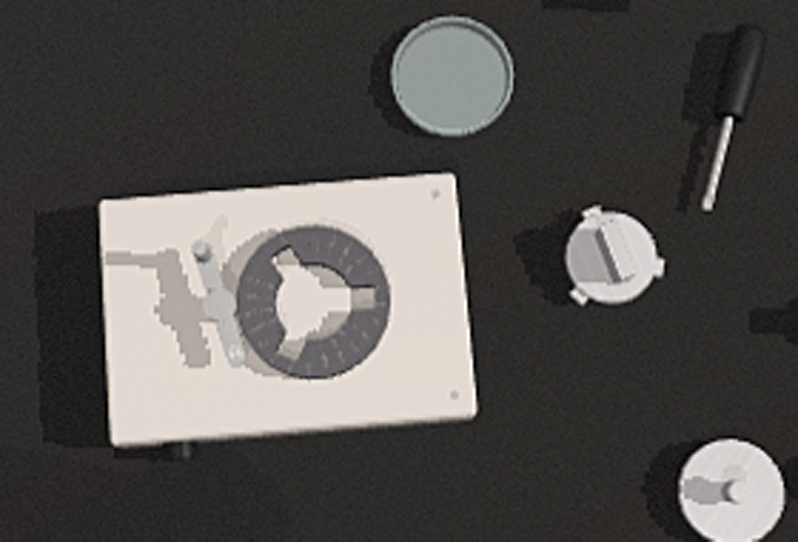

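View pics/scene0.png

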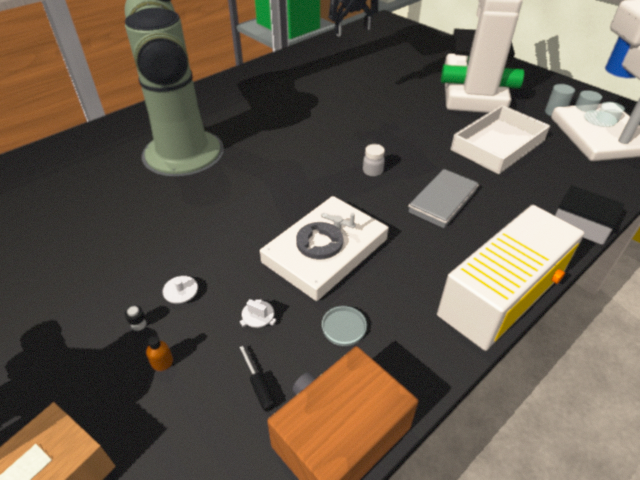

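The overview shows the insert at crop (612,258), its lugs at about (593,213), (660,267) and (578,297), and the ring centred near (313,302). The slots point to about (370,297), (284,256) and (292,352). The plug, dish and driver are well clear of the route.

```bash
cat > meas.py <<'E'
from h import *
f=grab_frame("top")
P=lambda c,z:at_z(f,(np.array(c)/2.85-.32+[190,150]),z)[:2]
C=[P(c,.05) for c in((100,200),(455,174),(476,412),(113,445))]
ey=(C[0]-C[1])+(C[3]-C[2]);yaw=np.arctan2(ey[1],ey[0])-np.pi/2
ctr=np.mean(C,0);cpock=ctr-20e-3*ey/np.linalg.norm(ey)
print("stage yaw",yaw,np.linalg.norm(C[0]-C[1]),np.linalg.norm(C[1]-C[2]),"pocket",cpock)
# refine stage by mask: dark ring silhouette centre at z~.06
ins=P((612,258),.018);print("insert flange",ins)
for c in((593,213),(660,267),(578,297)):
    v=P(c,.012)-ins;print("lug",np.linalg.norm(v),np.degrees(np.arctan2(v[1],v[0])))
for c in((375,297),(279,253),(288,358)):
    v=P(c,.063)-cpock;print("slot",np.linalg.norm(v),np.degrees(np.arctan2(v[1],v[0])))
def overlay(f,px,yaw,phi,ix,th,name,crop,s):
    im=f["img"][...,::-1].copy();c0,r0,c1,r1=crop
    im=cv2.resize(im[r0:r1,c0:c1],None,fx=s,fy=s,interpolation=cv2.INTER_CUBIC)
    def dr(pts,z,col):
        q=[(proj(f,[*p,z])-[c0,r0]+.5)*s for p in pts]
        cv2.polylines(im,[np.int32(np.round(q))],True,col,1)
    a=np.linspace(0,2*np.pi,60);circ=lambda r:np.c_[np.cos(a),np.sin(a)]*r
    rot=lambda t:np.array([[np.cos(t),-np.sin(t)],[np.sin(t),np.cos(t)]])
    box=lambda x0,x1,y0,y1:np.array([[x0,y0],[x1,y0],[x1,y1],[x0,y1]])
    if px is not None:
        px=np.array(px);dr(px+circ(.052),.065,(0,255,0));dr(px+circ(.026),.065,(0,255,0))
        dr(px+box(-.085,.085,-.105,.145)@rot(yaw).T,.05,(255,0,0))
        for k in range(3):dr(px+box(.02,.042,-.008,.008)@rot(phi+k*2*np.pi/3).T,.065,(0,0,255))
    if ix is not None:
        ix=np.array(ix);dr(ix+circ(.032),.02,(0,255,0));dr(ix+box(-.02,.02,-.006,.006)@rot(th).T,.048,(255,0,255))
        for k in range(3):dr(ix+box(.03,.038,-.006,.006)@rot(th+k*2*np.pi/3).T,.015,(0,0,255))
    cv2.imwrite(f"pics/{name}.png",im)
E
python3 meas.py
```

```text
stage yaw 0.10303141957986073 0.2474248097662238 0.16528819063710182 pocket [0.57836199 0.00315712]
insert flange [ 0.61985188 -0.2055586 ]
lug 0.03578316398268547 20.067926542435806
lug 0.03545811212001651 -97.71197153849334
lug 0.03616195380201521 139.6369336638608
slot 0.04104653236724218 -85.16966378982389
slot 0.04085016527619132 37.629028703829945
slot 0.04252302949341366 156.86530676913
```

Run:
```python
from meas import *
overlay(f,[.5784,.0032],.103,np.radians(36.4),[.6199,-.2056],.3606,"ov1",(215,200,435,310),3.6)
```

```text
stage yaw 0.10303141957986073 0.2474248097662238 0.16528819063710182 pocket [0.57836199 0.00315712]
insert flange [ 0.61985188 -0.2055586 ]
lug 0.03578316398268547 20.067926542435806
lug 0.03545811212001651 -97.71197153849334
lug 0.03616195380201521 139.6369336638608
slot 0.04104653236724218 -85.16966378982389
slot 0.04085016527619132 37.629028703829945
slot 0.04252302949341366 156.86530676913
```

View pics/ov1.png

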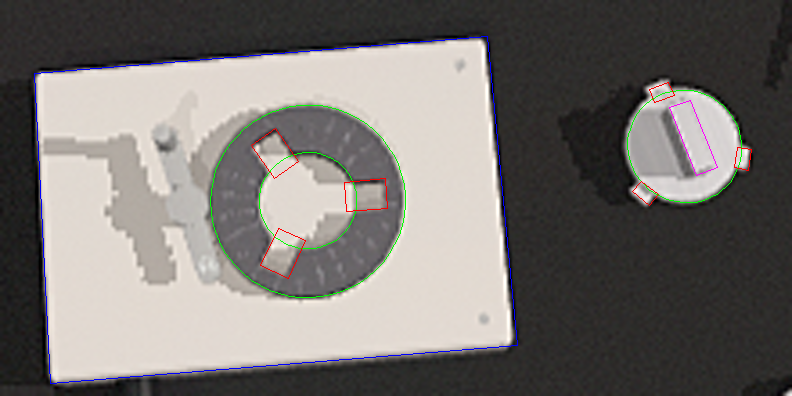

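Run:
```python
from h import *
th=.3606
for a in(0,np.pi):
  for y,p in((th,(.6199,-.2056,.024)),(np.radians(-83.6),(.5784,.0032,.074))):
    q=ik(p,down(y+a));print(a,None if q is None else np.round(q,2))
```

```text
0 [-0.43  0.7  -0.14  0.73  0.    2.35]
0 [-0.12  0.53 -0.32  0.72  0.   -1.8 ]
3.141592653589793 [-0.43  0.7  -0.14  0.73  0.   -0.79]
3.141592653589793 [-0.12  0.53 -0.32  0.72  0.    1.34]
```

Run:
```python
from h import *
y=.3606+np.pi
movep([.6199,-.2056,.15],down(y))
print(move_l([.6199,-.2056,.025],.12,until_force=8))
grab(40)
s=get_state();print(s["position"],s["finger_gap"],s["grasp_force"],s["clock"])
move_l([.6199,-.2056,.19],.15)
movep([.5784,.0032,.19],down(np.radians(-83.6)+np.pi))
s=get_state();print(s["position"],s["finger_gap"],s["contact_force"],s["clock"])
f=grab_frame("top");save(f,"held",(215,180,375,300),4)
g=grab_frame("scene");save(g,"held_s",(250,140,410,260),4)
```

```text
False
[ 0.61995644 -0.20563712  0.02513318] 0.12637655537380707 41.720539927482605 5.8667
[0.57845925 0.00293851 0.1898363 ] 0.13101088613742826 [-0.51409022  0.81547632 -2.30864899] 8.9583
```

View pics/held_s.png

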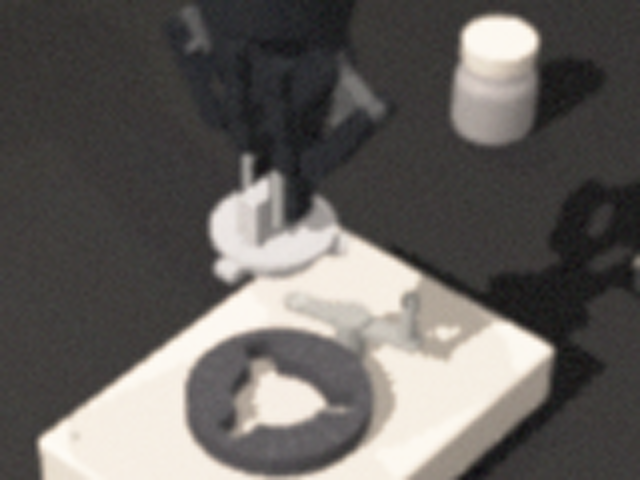

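The insert is held level above the stage, with its flange at about crop (272,230). I'll lower it gently with a force stop.

Run:
```python
from h import *
move_l([.5784,.0032,.097],.12)
h=move_l([.5784,.0032,.0745],.02,until_force=5)
s=get_state();print(h,s["position"],s["contact_force"],s["wrist_torque"],s["clock"])
f=grab_frame("top");save(f,"d1",(235,190,375,300),5)
g=grab_frame("scene");save(g,"d1s",(270,180,390,270),6)
```

```text
True [0.57854268 0.00384145 0.08493174] [ 1.30227674  1.03979753 -1.15715834] [ 0.31425114 -0.50782929  0.07146213] 10.65
```

View pics/d1s.png

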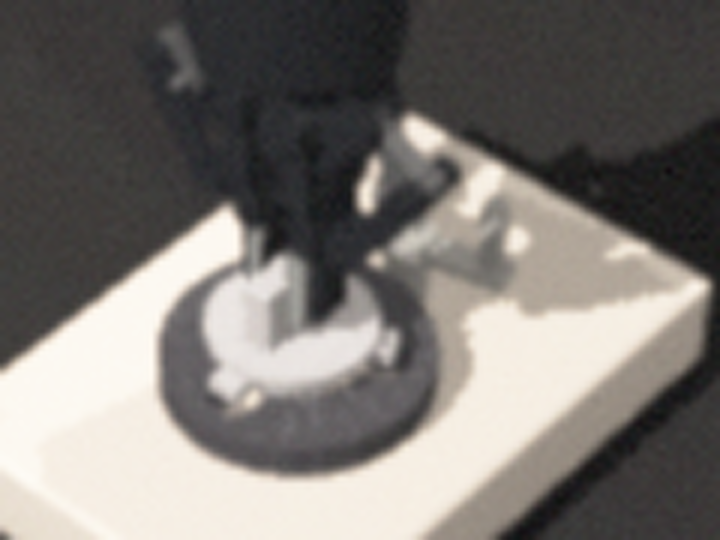

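The insert stopped about 10 mm above the floor with its pilot touching. The lug at crop (228,385) sits near the slot opening at (243,402). An overlay of the model will show the offset.

View pics/ab.png

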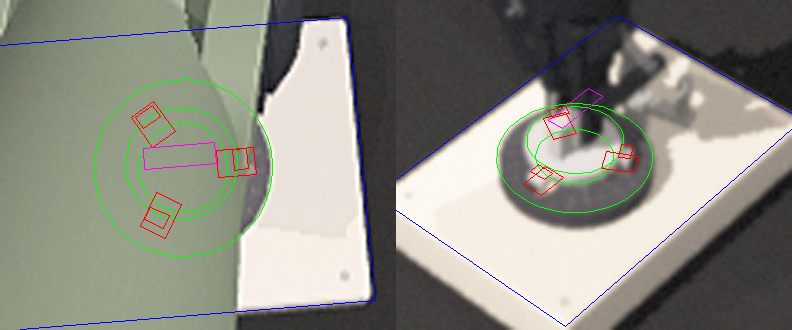

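```bash
cat > peck.py <<'E'
from h import *
C=np.array([.5784,.0032]);Y0=-83.6+180
def peck(dx,dy,dd,lift=.0015,zt=.0705,F=5):
    z=get_state()["position"][2]; r=down(np.radians(Y0+dd)); t=C+np.array([dx,dy])*1e-3
    p=get_state()["position"];move_l([p[0],p[1],z+lift],.03)
    move_l([*t,z+lift+1e-4],.01,rot=r)
    b=np.array(get_state()["contact_force"]);h=move_l([*t,zt],.015,until_force=F)
    s=get_state();print((dx,dy,dd),h,s["position"].round(4),(s["contact_force"]-b).round(1),np.round(s["wrist_torque"],2),round(s["clock"],1),flush=True)
    return s["position"][2]
E
python3 - <<'E'
from peck import *
for n,l in (("top",0),):pass
f=grab_frame("scene")
for c in((228,385),(390,350)):
    px=np.array(c)/6-.4+[270,180]
    for z in(.067,.071):
        v=at_z(f,px,z)[:2]-C;print(z,v.round(4),np.degrees(np.arctan2(v[1],v[0])).round(1))
for a in((0,0,0),(1,0,0),(0,0,3),(0,0,-3)):
    if peck(*a)<.078:break
E
```

```text
0.067 [ 0.0018 -0.0337] -87.0
0.071 [ 0.0048 -0.0363] -82.5
0.067 [0.0284 0.022 ] 37.7
0.071 [0.0313 0.0191] 31.4
(0, 0, 0) True [0.5786 0.0038 0.0852] [ 1.3  0.3 -0.5] [ 0.24 -0.3   0.05] 11.8
(1, 0, 0) True [0.5791 0.0037 0.0848] [ 0.3  0.6 -0.6] [ 0.3  -0.21  0.04] 12.6
(0, 0, 3) True [0.579  0.0038 0.0806] [-0.1 -0.5  3.8] [0.06 0.15 0.01] 13.7
(0, 0, -3) True [0.5791 0.004  0.08  ] [-4.4 -3.7  4.1] [-0.07 -0.01 -0.01] 14.6
```

Run:
```python
from peck import *
for a in((.5,.5,0),(.5,.5,1.5),(.5,.5,-1.5),(.5,.5,4.5),(.5,.5,-4.5),(.5,.5,6),(.5,.5,-6)):
    if peck(*a,lift=.001)<.0775:break
```

```text
(0.5, 0.5, 0) True [0.5786 0.0042 0.0802] [ 0.8 -4.   7.5] [-0.04  0.14 -0.03] 15.3
(0.5, 0.5, 1.5) True [0.5789 0.004  0.0804] [-1.  -1.2  7.3] [-0.05  0.15  0.02] 16.1
(0.5, 0.5, -1.5) True [0.5791 0.004  0.075 ] [-2.2 -0.2  7.2] [ 0.05  0.15 -0.02] 17.1
```

Run:
```python
from peck import *
let_go()
p=get_state()["position"];move_l([p[0],p[1],.2],.15)
movep([.50,-.20,.25],down(np.radians(Y0)))
f=grab_frame("top");g=grab_frame("scene")
a=tip_of("top","clip_post");b=tip_of("scene","clip_post")
for d in a[:2]:print("t",d["centre"],d["score"])
for d in b[:2]:print("s",d["centre"],d["score"])
o1,d1=ray(f,a[0]["centre"]);o2,d2=ray(g,b[0]["centre"])
t=np.linalg.lstsq(np.c_[d1,-d2],o2-o1,rcond=None)[0];print("post",o1+t[0]*d1,o2+t[1]*d2,get_state()["clock"])
src=open('meas.py').read();exec(src[src.index("def overlay"):].replace("(ix+circ(.032),.02,","(ix+circ(.032),.07,").replace(".T,.048,",".T,.098,").replace(".T,.015,",".T,.065,"))
k=dict()
overlay(f,C,.103,np.radians(36.4),p[:2],np.radians(-83.6-1.5),"a",(230,205,330,305),4)
overlay(g,C,.103,np.radians(36.4),p[:2],np.radians(-83.6-1.5),"b",(280,180,380,280),4)
cv2.imwrite("pics/ab2.png",np.hstack([cv2.imread("pics/a.png"),cv2.imread("pics/b.png")]))
```

```text
t [260.6, 238.0] 0.77
t [347.8, 179.1] 0.46
s [352.7, 215.7] 0.69
post [0.60423704 0.07633732 0.09859313] [0.6067118  0.07952944 0.09940394] 19.9083
```

View pics/ab2.png

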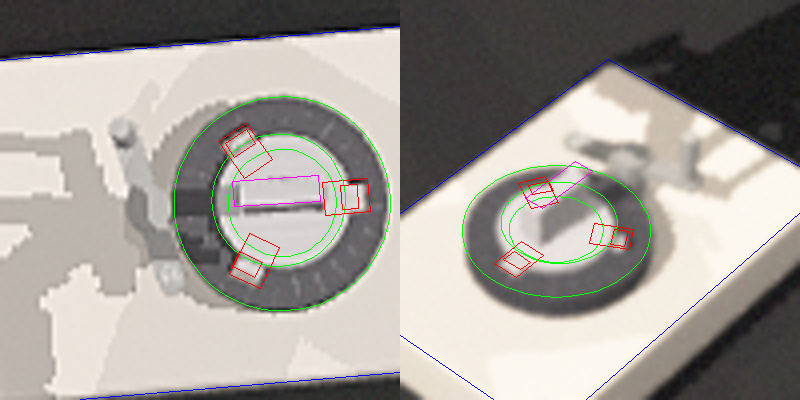

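The insert is home: lugs in their slots, flange on the overlay circle at crop (282,200) in the left image. The clip post is at (122,130). Next I'll pinch the post and swing it along its arc.

Run:
```python
from peck import *
pv=C+.062*np.array([-np.sin(.103),np.cos(.103)])
pos=lambda a,z:[*(pv+.035*np.array([np.cos(a),np.sin(a)])),z]
ori=lambda a:down(a+np.pi)
a0=np.radians(21.4)
movep(pos(a0,.18),ori(a0))
print(move_l(pos(a0,.084),.1,until_force=8))
grab(25)
s=get_state();print(s["position"],s["finger_gap"],s["grasp_force"],s["contact_force"])
for a in np.linspace(a0,.103+1.35+.03,9)[1:]:
    h=move_l(pos(a,.084),.04,rot=ori(a),until_force=18)
    s=get_state();print(round(a-.103,2),h,s["position"].round(4),s["contact_force"].round(1),s["finger_gap"].round(3),round(s["clock"],1))
    if h:break
```

```text
False
[0.60471831 0.0776074  0.08412993] 0.10430290529457063 24.868303835392 [-0.74435036 -0.5046465   0.92778778]Traceback (most recent call last):
  File "<stdin>", line 12, in <module>
AttributeError: 'float' object has no attribute 'round'
```

Run:
```python
from peck import *
pv=C+.062*np.array([-np.sin(.103),np.cos(.103)])
pos=lambda a,z:[*(pv+.035*np.array([np.cos(a),np.sin(a)])),z]
ori=lambda a:down(a+np.pi)
a0=np.radians(21.4)
for a in np.linspace(a0,.103+1.35+.03,9)[1:]:
    h=move_l(pos(a,.084),.04,rot=ori(a),until_force=18)
    s=get_state();print(round(a-.103,2),h,s["position"].round(4),s["contact_force"].round(1),round(s["finger_gap"],3),round(s["clock"],1),flush=True)
    if h:break
let_go();p=s["position"];move_l([p[0],p[1],.2],.15)
movep([.50,-.20,.25],down(np.radians(Y0)))
f=grab_frame("top");g=grab_frame("scene")
save(f,"a",(230,205,330,305),4);save(g,"b",(280,180,380,280),4)
cv2.imwrite("pics/ab3.png",np.hstack([cv2.imread("pics/a.png"),cv2.imread("pics/b.png")]))
t=tip_of("top","clip_post")[0];v=at_z(f,t["centre"],.099)[:2]-pv;print(t["score"],v,np.arctan2(v[1],v[0])-.103,get_state()["clock"])
```

```text
0.41 False [0.6027 0.0821 0.0841] [ 0.6 -0.3  1.9] 0.103 23.4
0.55 False [0.6001 0.0861 0.0841] [ 0.6 -0.5  1. ] 0.103 23.7
0.69 False [0.597  0.0897 0.0841] [1.7 0.1 0.8] 0.101 24.0
0.83 False [0.5933 0.0929 0.0841] [1.9 0.1 1.2] 0.109 24.3
0.96 False [0.5893 0.0955 0.0841] [ 2.9 -0.   2. ] 0.105 24.6
1.1 False [0.5848 0.0975 0.0841] [ 2.9 -0.5  0.8] 0.103 24.9
1.24 False [0.5802 0.0989 0.0841] [2.7 0.3 1.3] 0.102 25.2
1.38 False [0.5754 0.0995 0.0841] [ 3.8 -1.6  0.3] 0.103 25.5
0.57 [-0.00135293  0.03390539] 1.5076781192636985 29.3083
```

View pics/ab3.png

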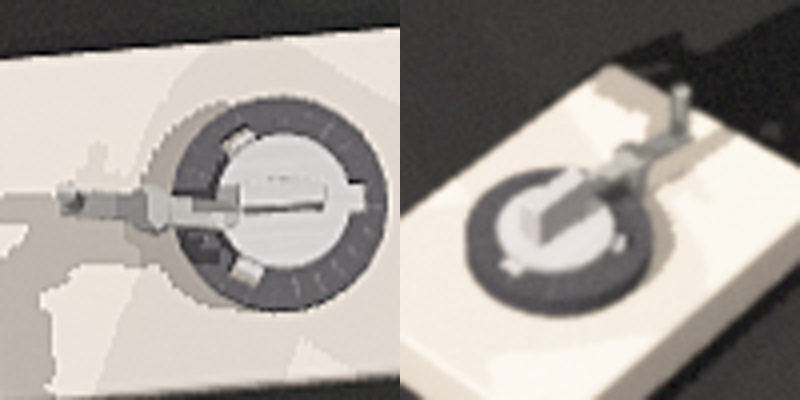

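The insert is home, but the clip isn't fully closed: the post at (68,195) needs to go another 0.2 rad or so to point straight along base +y. The arm's tip is close to the end of the grip bar at (238,195), so I'll push on with a low force limit.

Run:
```python
from peck import *
pv=C+.062*np.array([-np.sin(.103),np.cos(.103)])
pos=lambda a,z:[*(pv+.035*np.array([np.cos(a),np.sin(a)])),z]
ori=lambda a:down(a+np.pi)
a0=.103+1.38
movep(pos(a0,.18),ori(a0))
print(move_l(pos(a0,.084),.1,until_force=8))
grab(25);s=get_state();print(s["position"],s["contact_force"],s["finger_gap"])
for a in a0+np.arange(.05,.30,.05):
    h=move_l(pos(a,.084),.03,rot=ori(a),until_force=10)
    s=get_state();print(round(a-.103,2),h,s["position"].round(4),s["contact_force"].round(1),round(s["finger_gap"],3),round(s["clock"],1),flush=True)
    if h:break
let_go();p=s["position"];move_l([p[0],p[1],.2],.15)
movep([.50,-.20,.25],down(np.radians(Y0)))
f=grab_frame("top");g=grab_frame("scene")
save(f,"a",(230,205,330,305),4);save(g,"b",(280,180,380,280),4)
cv2.imwrite("pics/ab4.png",np.hstack([cv2.imread("pics/a.png"),cv2.imread("pics/b.png")]))
```

```text
False
[0.57516935 0.09974384 0.08412724] [0.06787567 0.09524513 0.4278851 ] 0.10321180668681225
1.43 False [0.5735 0.0998 0.0841] [ 0.4  0.8 -0.1] 0.102 33.4
1.48 False [0.5718 0.0998 0.0841] [ 0.8 -0.8  0.5] 0.103 33.6
1.53 False [0.57   0.0997 0.0841] [ 0.7 -0.6  0.4] 0.101 33.9
1.58 False [0.5696 0.0996 0.0842] [ 4.7 -0.4 -3.1] 0.102 34.1
1.63 False [0.5696 0.0994 0.0844] [ 9.8 -0.8 -5.7] 0.103 34.4
```

View pics/ab4.png

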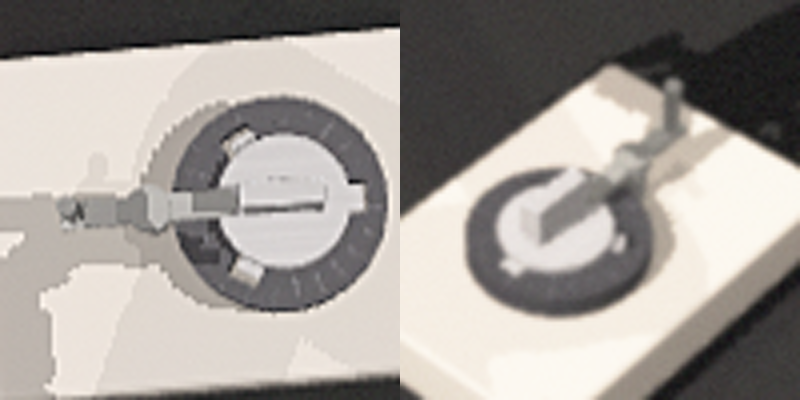

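The clip now stops firmly. Its arm runs from the pivot at (155,207) to its tip at (240,199), about 5° off horizontal in the picture. That matches the base's edge at about 4.6°, so it is closed at its stop. The insert is undisturbed.

```bash
python3 -c "
from cell import *
print(sign_off(),get_state()['clock'])"
```

```text
the job is handed in; nothing more can be done
the job is handed in; nothing more can be done
```

The insert is home in the pocket with its lugs in their slots, the clip is swung to its stop over the rim, I moved nothing else, and the job is handed in; the verdict was not shown.

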